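Feel-test three e-bike battery latches and mark the stiff one

TASK

On the aluminium test board, press the thumb pads of the three battery latches with the shut fingers, one after the other from left to right as seen from the robot: press each down until it clicks and stays down. A sound latch clicks below 8 N; if one has not clicked at 14 N it is too stiff, so let it come back up, and never press any latch harder than 24 N. Then swing the tally lever behind the stiff latch fully over to the far side, leave the other two levers as they are, and let go of everything.

Things in the scene. Friction and masses are not known exactly. Their poses are not given: they have to be found in the camera images.
- board: Aluminium test board, 240 x 310 x 12 mm, fixed on the bench; origin at the centre of its underside, x to its far side (away from the robot), y left, z up. Carries three identical spring latches in a row at x = -55 mm, y = +95, 0, -95 mm (left, middle, right), and behind each, at x = +65 mm and the same y, a tally lever. Loose parts up to 12 mm high lie between the columns.
- pad_left (a point): Centre of the top face of the left (+y end) latch's grey thumb pad, 30 x 28 mm (board x by y), on a black housing 44 x 44 mm whose top is 57 mm above the bench. The pad's top stands 91 mm above the bench when the latch is up; the point moves down with the pad.
- pad_mid (a point): Centre of the top face of the middle latch's grey thumb pad, 30 x 28 mm (board x by y), on a black housing 44 x 44 mm whose top is 57 mm above the bench. The pad's top stands 91 mm above the bench when the latch is up; the point moves down with the pad.
- pad_right (a point): Centre of the top face of the right (-y end) latch's grey thumb pad, 30 x 28 mm (board x by y), on a black housing 44 x 44 mm whose top is 57 mm above the bench. The pad's top stands 91 mm above the bench when the latch is up; the point moves down with the pad.
- latch_left (a joint): Travel of the left (+y end) latch, m, straight down: 0 = up, about 0.016 = clicked in and staying there; hard bottom stop at 0.023. In all three the resistance starts after 1 to 2 mm and rises with depth. A sound one reaches 4 to 7 N at about 8 mm; then the force falls, at 10 to 12 mm it clicks down by itself, and it stays down; from there to the stop it takes only about 2 N.
- latch_mid (a joint): Travel of the middle latch, m, straight down: 0 = up, about 0.016 = clicked in and staying there; hard bottom stop at 0.023. A too stiff latch looks like a sound one; it rises some 4 N per mm (14 N at about 4 mm of travel), would need about 30 N, and springs back up when let go.
- latch_right (a joint): Travel of the right (-y end) latch, m, straight down: 0 = up, about 0.016 = clicked in and staying there; hard bottom stop at 0.023. Two of the three latches are sound and one is too stiff; which one varies and can only be felt.
- tally_left_tip (a point): Centre of the black ball (26 mm diameter) on the left (+y end) tally lever, a 10 mm steel rod 80 mm from pivot to ball. The pivot runs along board y, 34 mm above the bench, at board x = +65 mm. At joint value 0 the ball is 38 mm nearer to the robot than the pivot and 104 mm above the bench; swung right over it is as far beyond the pivot.
- tally_mid_tip (a point): Centre of the black ball (26 mm diameter) on the middle tally lever, a 10 mm steel rod 80 mm from pivot to ball. The pivot runs along board y, 34 mm above the bench, at board x = +65 mm. At joint value 0 the ball is 38 mm nearer to the robot than the pivot and 104 mm above the bench; swung right over it is as far beyond the pivot.
- tally_right_tip (a point): Centre of the black ball (26 mm diameter) on the right (-y end) tally lever, a 10 mm steel rod 80 mm from pivot to ball. The pivot runs along board y, 34 mm above the bench, at board x = +65 mm. At joint value 0 the ball is 38 mm nearer to the robot than the pivot and 104 mm above the bench; swung right over it is as far beyond the pivot.
- tally_left (a joint): Angle of the left (+y end) tally lever, rad: 0 = leaning towards the robot side (-x of the board; unmarked; starts at 0 to 0.1), 1.0 = swung fully over to the far side (+x of the board; marked). Light friction (under 1 N at the ball) holds it where it is left; push the ball with shut fingers.
- tally_mid (a joint): Angle of the middle tally lever, rad: 0 = leaning towards the robot side (-x of the board; unmarked; starts at 0 to 0.1), 1.0 = swung fully over to the far side (+x of the board; marked). Light friction (under 1 N at the ball) holds it where it is left; push the ball with shut fingers.
- tally_right (a joint): Angle of the right (-y end) tally lever, rad: 0 = leaning towards the robot side (-x of the board; unmarked; starts at 0 to 0.1), 1.0 = swung fully over to the far side (+x of the board; marked). Light friction (under 1 N at the ball) holds it where it is left; push the ball with shut fingers.

How it is judged:
On the way, in this order (a step that is already met when the one before it is completed fails the run):
1. the left (+y end) latch has been pressed: it has clicked down, or the fingers have pushed on it with more than 10 N ((value of joint latch_left above 0.0145 m or contact force between the fingers and latch_left above 10 N)), for 0.04 s.
2. the middle latch has been pressed: it has clicked down, or the fingers have pushed on it with more than 10 N ((value of joint latch_mid above 0.0145 m or contact force between the fingers and latch_mid above 10 N)), for 0.04 s.
3. the right (-y end) latch has been pressed: it has clicked down, or the fingers have pushed on it with more than 10 N ((value of joint latch_right above 0.0145 m or contact force between the fingers and latch_right above 10 N)), for 0.04 s.
At the end, for the whole second after the job is handed in: The two sound latches are clicked in (travel over 14.5 mm) with their tally levers still on the robot side (below 0.3 rad); the stiff latch is up (travel below 3 mm) and its tally lever is swung over (above 0.8 rad) and at rest; nothing is touched (((value of joint latch_left below 0.003 m and value of joint tally_left above 0.8 rad and value of joint each of latch_mid, latch_right above 0.0145 m and value of joint each of tally_mid, tally_right below 0.3 rad) or (value of joint latch_mid below 0.003 m and value of joint tally_mid above 0.8 rad and value of joint each of latch_left, latch_right above 0.0145 m and value of joint each of tally_left, tally_right below 0.3 rad) or (value of joint latch_right below 0.003 m and value of joint tally_right above 0.8 rad and value of joint each of latch_left, latch_mid above 0.0145 m and value of joint each of tally_left, tally_mid below 0.3 rad)) and velocity of joint each of tally_left, tally_mid, tally_right below 0.05 rad/s).
It fails at once if the left (+y end) latch is pressed with more than 24 N (contact force between any of the fingers, the arm and latch_left above 24 N).
It fails at once if the middle latch is pressed with more than 24 N (contact force between any of the fingers, the arm and latch_mid above 24 N).
It fails at once if the right (-y end) latch is pressed with more than 24 N (contact force between any of the fingers, the arm and latch_right above 24 N).
It also fails if it takes over 51 s, if anything falls off the work surface, if the arm or the gripper's body presses on something with over 40 N, if the wrist force passes 120 N, or if a joint passes its speed limit or range.

ROBOT

A 7-joint arm with a two-finger parallel gripper is mounted at the origin on the work surface. World frame = base frame: x ahead of the robot, y to its left, z up, the work surface at z = 0. Lengths are in m, angles in rad, forces in N, time in s.
With the tool pointing down it reaches from about 0.425 to 0.875 m from the base axis. Payload 8.4 kg.
Tool frame: the origin (TCP) lies on the front face of the gripper's body, between the roots of the fingers; the fingertips stand 73 mm ahead of it and the grasp point (between the pads) lies 54 mm ahead of it; z points along the fingers, y is the line along which they close (so a half turn about z gives the same grasp; the last joint's range is limited). The gripper opens to 85 mm and grips with 20 to 120 N. Pads are 22 mm wide; open, the fingers measure 114 mm over their backs; the gripper's body (76 mm by 85 mm) begins 54 mm behind the grasp point. The pads swing forward as they close: fully open they stand 13 mm farther back than shut.
Start: joints at [1.098, 0.333, 0.04, 1.465, -0.013, 1.343, -0.059], TCP at [0.237, -0.605, 0.304] pointing down, gripper open.
Joint ranges: [-2.58, 2.58], [-0.38, 2.09], [-1.3, 1.39], [0.25, 2.4], [-1.5, 4.64], [0.08, 2.09], [-2.65, 2.65]. Speed limits (rad/s): [2.22, 2.22, 2.79, 2.79, 3.14, 3.14, 3.14].

INTERFACE

Orientations are given as a unit quaternion [w, x, y, z].
In Python, from cell import telemetry, snapshot, camera_params, ticket gives the robot as it stands.
- The arm moves only by the tool arm_command, never from a script. Its argument "increments" is text: rows parted by semicolons, each of 5 numbers parted by spaces: the shift along the tool's x, y, z in cm, then the turn about the tool's z in degrees, then the finger opening in cm, from 0 to 8.54. A call has 1 to 10 rows; each row shifts and turns the commanded pose from where the row before left it, along the tool's axes as they then stand; what a row does not reach is not made up. A row lasts 1/10 s, in which the tool goes at most 50 mm and 8.59 degrees, less where a joint would pass 70% of its speed; a pose out of reach is approached as far as the arm can. A call with a gripper value outside its range is refused whole. The fingers move at their own pace and stop on an object; the grip force is fixed at half the most. Time passes only in rows, so rows that do not move let the fingers close. It gives the time, the measured TCP pose, the force, the opening and the grip force at its end, in the units of the state.
- telemetry.read_state(): the state, without advancing time (a new reading comes with each control period).
- snapshot(name): name is "scene" or "side" or "wrist"; returns the picture (400x640x3 uint8, red, green, blue); there is no depth.
- camera_params(name): a dict with "intrinsics" (3x3 intrinsics, pixels), "position" and "attitude" of the camera in the world. Camera axes: x right, y down, z forward; pixel columns grow to the right and rows downward; lengths in m; the calibration is good to about 2 mm. A picture is of the moment at which its call begins: read the wrist's pose just before it. camera_params takes no time and is no camera call; for the wrist camera it gives the pose at the moment of the call.
- ticket.close_job(): hands the job in; it is judged then, once.
The state is a dict: "time_s": time; "joint_positions": joint angles; "dq": joint speeds; "joint_torque": joint torques, N m; "tcp_pos": TCP position; "eef_rot": TCP orientation; "wrist_force": force on the tool from outside, world axes, zero at the start; "ft_torque": the same for the moment, N m; "opening": finger opening in m; "grip_force": force on a finger pad.
Only numpy, scipy, OpenCV 4.12 (cv2) and the standard library are available. Lean on these libraries where they do the work, as an engineer would, in place of code of your own. Each camera call takes 0.05 s, during which the arm holds its last target. There are 200 camera calls.

## Working session

There is one attempt and no reset: what is moved stays moved. The work goes in short steps, Python scripts to look and compute and a tool call to move; the robot and the scene stay as the last step left them, time stands still between calls to the robot, and variables do not carry over. Pictures are saved under pics/ and viewed, at most 10 in all, crops included, and the job is handed in when it is done.

Besides the shell and the picture viewer there is one more tool, called after "Call:" by a JSON object that holds its "fn" and its "kwargs". arm_command: Moves the arm, as the interface text tells. Its arguments: {"type":"object","properties":{"increments":{"type":"string"}},"required":["increments"]}

```bash
mkdir -p pics; python3 - <<'E'
from cell import telemetry, snapshot, camera_params
import cv2,numpy as np
s=telemetry.read_state(); print(s)
for n in("scene","side"):
    p=camera_params(n); print(n,p)
    cv2.imwrite(f"pics/{n}0.png",snapshot(n)[:,:,::-1])
E
```

```text
{'time_s': 0.0, 'joint_positions': array([ 1.09779712,  0.33393185,  0.03987433,  1.46627992, -0.01341455,
        1.34329978, -0.0584684 ]), 'dq': array([ 0.00214532,  0.00021228,  0.00216964, -0.00081706,  0.00175425,
        0.00024107,  0.0003269 ]), 'joint_torque': array([ 1.17265423e-03, -6.58566070e+01,  1.36641998e+00, -4.05576396e+01,
        1.68117299e-02,  1.25520580e-02, -2.72567922e-05]), 'tcp_pos': array([ 0.23721008, -0.6048038 ,  0.3030034 ]), 'eef_rot': array([-8.01385478e-04,  9.82583744e-01,  1.85818468e-01, -2.01844052e-04]), 'wrist_force': array([-1.30142854, -0.97139005,  0.00270038]), 'ft_torque': array([-0.04308711,  0.0355868 , -0.00404714]), 'grip_force': 0.0, 'opening': 0.08531839238314384}
scene {'intrinsics': array([[377.46811892,   0.        , 317.34983007],
       [  0.        , 377.46811892, 198.81103686],
       [  0.        ,   0.        ,   1.        ]]), 'position': array([ 1.01459372, -0.03830036,  0.54727518]), 'attitude': array([-0.28705329,  0.70233901,  0.601213  , -0.25072545])}
side {'intrinsics': array([[379.73603328,   0.        , 319.92807801],
       [  0.        , 379.73603328, 199.08975615],
       [  0.        ,   0.        ,   1.        ]]), 'position': array([0.49827453, 0.59195756, 0.4321485 ]), 'attitude': array([ 0.03238625, -0.03449512,  0.87284272, -0.48570238])}
```

View pics/scene0.png

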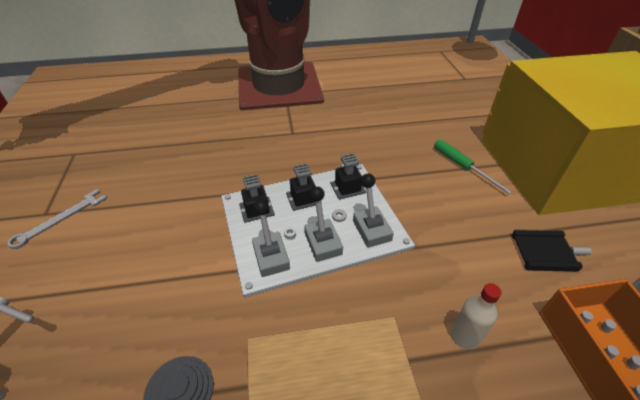

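View pics/side0.png

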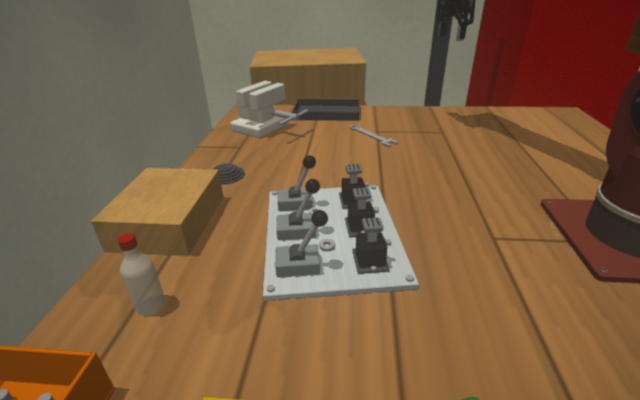

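The scene picture (taken from the far side) shows the board at about (222–410, 168–285), pads near (252,182), (302,171) and (348,160), and balls at (258,206), (317,193) and (369,181). In the side view the pads are near (354,170), (361,194) and (372,226), and the balls at (309,162), (313,186) and (319,218).

```bash
cat > h.py <<'E'
import numpy as np,cv2
from scipy.spatial.transform import Rotation as R
from cell import camera_params
def cam(n):
    p=camera_params(n);q=p["attitude"]
    return p["intrinsics"],R.from_quat([q[1],q[2],q[3],q[0]]).as_matrix(),p["position"]
def plane(n,uv,z):
    K,M,c=cam(n);uv=np.atleast_2d(uv).astype(float)
    d=(M@np.linalg.inv(K)@np.c_[uv,np.ones(len(uv))].T).T
    return c+d*((z-c[2])/d[:,2])[:,None]
def tri(a,b):
    P=[]
    for n in("scene","side"):
        K,M,c=cam(n);P.append(K@np.c_[M.T,-M.T@c])
    X=cv2.triangulatePoints(P[0],P[1],np.array(a,float).reshape(2,1),np.array(b,float).reshape(2,1))
    return (X[:3]/X[3]).ravel()
E
python3 - <<'E'
from h import *
def blob(h,w,cx,cy,im,r=12):
    g=im.max(2);m=np.zeros_like(g);m[cy-r:cy+r,cx-r:cx+r]=(g[cy-r:cy+r,cx-r:cx+r]<h)
    n,l,s,c=cv2.connectedComponentsWithStats(m)
    return l,s,c
for n in("scene","side"):
    im=cv2.imread(f"pics/{n}0.png");hsv=cv2.cvtColor(im,cv2.COLOR_BGR2HSV)
    m=((hsv[...,1]<45)&(hsv[...,2]>130)).astype(np.uint8)
    x0,x1,y0,y1=(210,420,155,295) if n=="scene" else (255,425,175,300)
    mm=np.zeros_like(m);mm[y0:y1,x0:x1]=m[y0:y1,x0:x1]
    cs,_=cv2.findContours(mm,cv2.RETR_EXTERNAL,cv2.CHAIN_APPROX_NONE)
    cs=[c for c in cs if cv2.contourArea(c)>60];hull=cv2.convexHull(np.vstack(cs))
    q=cv2.approxPolyN(hull,4).reshape(-1,2)
    W=plane(n,q,.012);print(n,q.tolist(),np.round(W,4).tolist(),np.round(np.linalg.norm(W-np.roll(W,-1,0),axis=1),4),W.mean(0))
    b=im[150:300,200:420] if n=="scene" else im[140:300,255:425]
    cv2.imwrite(f"pics/{n}_crop.png",cv2.resize(b,None,fx=3.5,fy=3.5,interpolation=cv2.INTER_CUBIC))
E
```

```text
scene [[415, 246], [243, 295], [221, 195], [361, 163]] [[0.6325, 0.1916, 0.012], [0.6838, -0.1116, 0.012], [0.4469, -0.1525, 0.012], [0.3937, 0.1503, 0.012]] [0.3076 0.2404 0.3074 0.2423] [0.53921294 0.01946339 0.012     ]
side [[419, 284], [262, 296], [269, 190], [378, 186]] [[0.3958, 0.1545, 0.012], [0.6315, 0.1957, 0.012], [0.6857, -0.1151, 0.012], [0.4469, -0.1452, 0.012]] [0.2393 0.3155 0.2407 0.304 ] [0.53998675 0.02245851 0.012     ]
```

View pics/scene_crop.png

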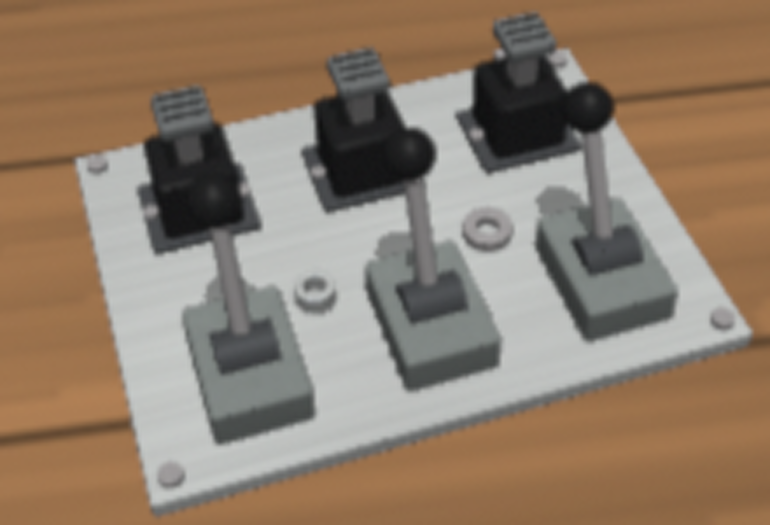

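View pics/side_crop.png

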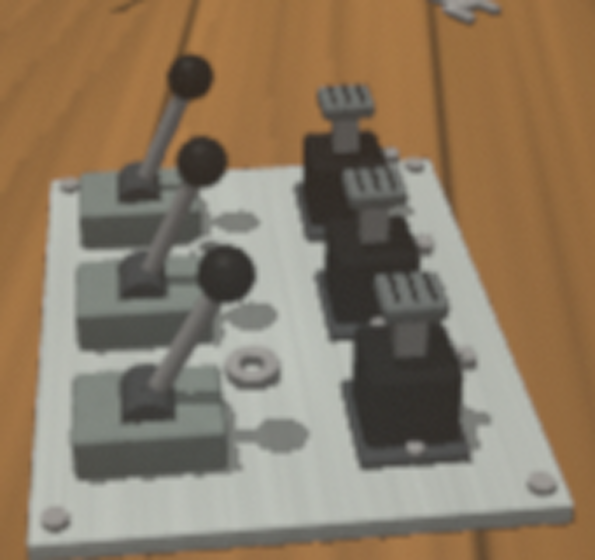

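The crops show clean pad tops and balls, with the loose rings lying between the columns. I'll triangulate these points and check them against the board pose.

```bash
python3 - <<'E'
from h import *
A=np.array([[525,35],[359,68],[181,106],[589,106],[409,153],[213,201]])/3.5+[200,150]
B=np.array([[411,292],[374,185],[345,99],[225,273],[201,161],[189,76]])/3.5+[255,140]
A-=.36;B-=.36
c=np.array([.5395,.021]);y=.170;M=np.array([[np.cos(y),-np.sin(y)],[np.sin(y),np.cos(y)]])
L=[[-55,95],[-55,0],[-55,-95],[27,95],[27,0],[27,-95]]
T=[]
for a,b,l in zip(A,B,L):
    t=tri(a,b);T.append(t);print(np.round(t,4),np.round(c+M@np.array(l)/1e3,4),"board",np.round(M.T@(t[:2]-c)*1e3,1), np.round(plane("scene",a,.091 if l[0]<0 else .104)[0],4),np.round(plane("side",b,.091 if l[0]<0 else .104)[0],4))
E
```

```text
[0.4694 0.1045 0.0881] [0.4692 0.1053] board [-55.   94.1] [0.4722 0.1035 0.091 ] [0.4699 0.1091 0.091 ]
[0.485  0.0119 0.089 ] [0.4853 0.0117] board [-55.3   0.3] [0.4851 0.0112 0.091 ] [0.486  0.0178 0.091 ]
[ 0.501  -0.082   0.0894] [ 0.5014 -0.0819] board [-55.4 -95. ] [ 0.5001 -0.0827  0.091 ] [ 0.5021 -0.0756  0.091 ]
[0.5501 0.1189 0.1056] [0.55   0.1192] board [27.  94.7] [0.5471 0.1191 0.104 ] [0.551 0.118 0.104]
[0.5709 0.0256 0.1076] [0.5661 0.0256] board [31.7 -0.7] [0.5659 0.0258 0.104 ] [0.5722 0.0208 0.104 ]
[ 0.5879 -0.068   0.1079] [ 0.5822 -0.0681] board [ 32.7 -95.9] [ 0.583  -0.0687  0.104 ] [ 0.5894 -0.0743  0.104 ]
```

Call:
{"fn": "arm_command", "kwargs": {"increments": "0 0 0 5.85 0; 0 0 0 5.85 0; 3.9 -3.2 0 0 0; 3.9 -3.2 0 0 0; 3.9 -3.2 0 0 0; 3.9 -3.2 0 0 0; 3.9 -3.2 0 0 0; 3.9 -3.2 0 0 0; 3.9 -3.2 0 0 0; 3.8 -3.2 0 0 0"}}

```text
time_s: 1.1
tcp_pos: [0.4995, -0.3008, 0.3037]
eef_rot: [-0.0, 0.996, 0.085, -0.0]
wrist_force: [0.4, -1.4, 0.4]
opening: 0.0001
grip_force: 0.0
```

Call:
{"fn": "arm_command", "kwargs": {"increments": "0.5 -4.5 0 0 0; 0.5 -4.5 0 0 0; 0.5 -4.5 1 0 0; 0.5 -4.5 1 0 0; 0.5 -4.5 1 0 0; 0.5 -4.5 1.5 0 0; 0.5 -4.5 1.5 0 0; 0.3 -4.5 1.5 0 0; 0 -4.4 1.5 0 0; 0 0 0 0 0"}}

```text
time_s: 2.1
tcp_pos: [0.4654, 0.1077, 0.2122]
eef_rot: [-0.001, 0.996, 0.089, -0.001]
wrist_force: [1.4, -1.2, 0.5]
opening: 0.0
grip_force: 0.0
```

Call:
{"fn": "arm_command", "kwargs": {"increments": "0.3 0.3 1.2 0 0; 0 0 1.2 0 0; 0 0 1.0 0 0; 0 0 0.5 0 0; 0 0 0.2 0 0; 0 0 0 0 0; 0 0 0 0 0"}}

```text
time_s: 2.8
tcp_pos: [0.4716, 0.0995, 0.1733]
eef_rot: [-0.0, 0.996, 0.085, 0.0]
wrist_force: [-0.3, 0.4, 0.1]
opening: -0.0
grip_force: 0.0
```

Call:
{"fn": "arm_command", "kwargs": {"increments": "-0.2 -0.6 0 0 0; 0 0 0.5 0 0; 0 0 0.2 0 0; 0 0 0.2 0 0; 0 0 0.1 0 0; 0 0 0.1 0 0; 0 0 0 0 0; 0 0 0 0 0"}}

```text
time_s: 3.6
tcp_pos: [0.4684, 0.105, 0.162]
eef_rot: [-0.0, 0.996, 0.085, -0.0]
wrist_force: [-0.3, -0.4, 0.7]
opening: 0.0001
grip_force: 0.3
```

Call:
{"fn": "arm_command", "kwargs": {"increments": "0 0 0.1 0 0; 0 0 0 0 0; 0 0 0 0 0"}}

```text
time_s: 3.9
tcp_pos: [0.4684, 0.105, 0.161]
eef_rot: [0.0, 0.996, 0.085, 0.0]
wrist_force: [-0.2, -0.5, 1.7]
opening: 0.0003
grip_force: 0.9
```

Call:
{"fn": "arm_command", "kwargs": {"increments": "0 0 0.1 0 0; 0 0 0 0 0; 0 0 0 0 0"}}

```text
time_s: 4.2
tcp_pos: [0.4684, 0.1051, 0.16]
eef_rot: [-0.0, 0.996, 0.085, 0.0]
wrist_force: [-0.3, -0.7, 1.2]
opening: -0.0
grip_force: 1.1
```

Call:
{"fn": "arm_command", "kwargs": {"increments": "0 0 0.1 0 0; 0 0 0.1 0 0; 0 0 0 0 0; 0 0 0 0 0"}}

```text
time_s: 4.6
tcp_pos: [0.4684, 0.1051, 0.1579]
eef_rot: [-0.0, 0.996, 0.085, 0.0]
wrist_force: [0.2, -0.5, 2.9]
opening: 0.0002
grip_force: 1.5
```

Call:
{"fn": "arm_command", "kwargs": {"increments": "0 0 0.2 0 0; 0 0 0.2 0 0; 0 0 0.2 0 0; 0 0 0.2 0 0; 0 0 0.2 0 0; 0 0 0.1 0 0; 0 0 0 0 0; 0 0 0 0 0"}}

```text
time_s: 5.4
tcp_pos: [0.4683, 0.1051, 0.1469]
eef_rot: [-0.0, 0.996, 0.085, -0.0]
wrist_force: [-0.4, -0.0, 2.3]
opening: 0.0001
grip_force: 0.6
```

Call:
{"fn": "arm_command", "kwargs": {"increments": "0 0 -1.5 0 0; 0 0 -1.6 0 0; 0 1.5 0 0 0; 0 2 0 0 0; 0.1 2 0 0 0; 0 2 0 0 0; 0 1.5 0 0 0; 0 0.5 0 0 0; 0 0 0 0 0; 0 0 0 0 0"}}

```text
time_s: 6.4
tcp_pos: [0.4853, 0.0125, 0.1779]
eef_rot: [-0.0, 0.996, 0.085, 0.0]
wrist_force: [0.1, 0.6, 0.8]
opening: 0.0001
grip_force: 0.0
```

Next I lower to a tip height of about 0.089.

Call:
{"fn": "arm_command", "kwargs": {"increments": "0 0 0.6 0 0; 0 0 0.4 0 0; 0 0 0.3 0 0; 0 0 0.2 0 0; 0 0 0.1 0 0; 0 0 0 0 0; 0 0 0 0 0"}}

```text
time_s: 7.1
tcp_pos: [0.4855, 0.0117, 0.162]
eef_rot: [-0.0, 0.996, 0.085, 0.0]
wrist_force: [-0.2, -0.2, 0.6]
opening: 0.0003
grip_force: 0.3
```

Call:
{"fn": "arm_command", "kwargs": {"increments": "0 0 0.1 0 0; 0 0 0 0 0; 0 0 0 0 0"}}

```text
time_s: 7.4
tcp_pos: [0.4855, 0.0117, 0.1611]
eef_rot: [-0.0, 0.996, 0.085, 0.0]
wrist_force: [0.1, 1.4, 1.9]
opening: -0.0001
grip_force: 1.2
```

Call:
{"fn": "arm_command", "kwargs": {"increments": "0 0 0.1 0 0; 0 0 0 0 0; 0 0 0 0 0"}}

```text
time_s: 7.7
tcp_pos: [0.4855, 0.0116, 0.16]
eef_rot: [-0.0, 0.996, 0.085, 0.0]
wrist_force: [-0.7, 0.7, 2.9]
opening: -0.0002
grip_force: 1.5
```

Call:
{"fn": "arm_command", "kwargs": {"increments": "0 0 0.1 0 0; 0 0 0 0 0; 0 0 0 0 0"}}

```text
time_s: 8.0
tcp_pos: [0.4855, 0.0116, 0.159]
eef_rot: [-0.0, 0.996, 0.085, 0.0]
wrist_force: [0.1, -0.1, 2.3]
opening: 0.0001
grip_force: 1.7
```

Call:
{"fn": "arm_command", "kwargs": {"increments": "0 0 0.1 0 0; 0 0 0 0 0; 0 0 0 0 0"}}

```text
time_s: 8.3
tcp_pos: [0.4855, 0.0116, 0.158]
eef_rot: [-0.0, 0.996, 0.085, 0.0]
wrist_force: [0.2, 0.2, 3.8]
opening: -0.0001
grip_force: 2.0
```

The middle latch is sound, at about 1 N/mm. I press it through.

Call:
{"fn": "arm_command", "kwargs": {"increments": "0 0 0.2 0 0; 0 0 0.2 0 0; 0 0 0.2 0 0; 0 0 0.2 0 0; 0 0 0.2 0 0; 0 0 0.1 0 0; 0 0 0 0 0; 0 0 0 0 0"}}

```text
time_s: 9.1
tcp_pos: [0.4853, 0.0116, 0.1469]
eef_rot: [0.0, 0.996, 0.085, -0.0]
wrist_force: [-0.8, -0.1, 0.8]
opening: 0.0002
grip_force: 0.6
```

Call:
{"fn": "arm_command", "kwargs": {"increments": "0 0 -1.5 0 0; 0 0 -1.6 0 0; 0 1.5 0 0 0; 0 2 0 0 0; 0 2 0 0 0; 0 2 0 0 0; 0 1.5 0 0 0; 0 0.5 0 0 0; 0 0 0 0 0; 0 0 0 0 0"}}

```text
time_s: 10.1
tcp_pos: [0.5014, -0.0811, 0.1779]
eef_rot: [-0.0, 0.996, 0.085, -0.0]
wrist_force: [-0.2, 0.9, 0.5]
opening: 0.0002
grip_force: 0.0
```

Call:
{"fn": "arm_command", "kwargs": {"increments": "0 0 0.6 0 0; 0 0 0.4 0 0; 0 0 0.3 0 0; 0 0 0.2 0 0; 0 0 0.1 0 0; 0 0 0 0 0; 0 0 0 0 0"}}

```text
time_s: 10.8
tcp_pos: [0.5015, -0.082, 0.162]
eef_rot: [-0.0, 0.996, 0.085, 0.0]
wrist_force: [-0.6, 0.3, 0.2]
opening: -0.0001
grip_force: 0.3
```

Call:
{"fn": "arm_command", "kwargs": {"increments": "0 0 0.1 0 0; 0 0 0 0 0; 0 0 0 0 0"}}

```text
time_s: 11.1
tcp_pos: [0.5016, -0.082, 0.1611]
eef_rot: [0.0, 0.996, 0.085, 0.0]
wrist_force: [-0.7, 0.3, 2.6]
opening: 0.0002
grip_force: 1.3
```

Call:
{"fn": "arm_command", "kwargs": {"increments": "0 0 0.1 0 0; 0 0 0 0 0; 0 0 0 0 0"}}

```text
time_s: 11.4
tcp_pos: [0.5016, -0.082, 0.1603]
eef_rot: [0.0, 0.996, 0.085, 0.0]
wrist_force: [-1.7, 1.0, 5.2]
opening: -0.0003
grip_force: 3.0
```

Call:
{"fn": "arm_command", "kwargs": {"increments": "0 0 0.1 0 0; 0 0 0 0 0; 0 0 0 0 0"}}

```text
time_s: 11.7
tcp_pos: [0.5016, -0.082, 0.1597]
eef_rot: [0.0, 0.996, 0.085, 0.0]
wrist_force: [-2.8, 1.5, 10.4]
opening: -0.0002
grip_force: 5.1
```

Call:
{"fn": "arm_command", "kwargs": {"increments": "0 0 0.1 0 0; 0 0 0 0 0; 0 0 0 0 0; 0 0 0 0 0"}}

```text
time_s: 12.1
tcp_pos: [0.5017, -0.082, 0.159]
eef_rot: [0.0, 0.996, 0.085, 0.0]
wrist_force: [-6.1, 0.4, 14.0]
opening: 0.0001
grip_force: 7.2
```

The right latch is stiff: 14 N at about 4 mm and no click. I release it, then push the right lever at a tip height of about 0.10.

Call:
{"fn": "arm_command", "kwargs": {"increments": "0 0 -0.7 0 0; 0 0 -1.3 0 0; 0 0 0 0 0; 1.5 0 0 0 0; 1.5 0 0 0 0; 1.2 0 0 0 0; 0 0 0.4 0 0; 0 0 0.2 0 0; 0 0 0 0 0"}}

```text
time_s: 13.0
tcp_pos: [0.5419, -0.0751, 0.1712]
eef_rot: [-0.0, 0.996, 0.085, -0.001]
wrist_force: [-0.8, 0.9, -0.6]
opening: -0.0003
grip_force: 0.0
```

Call:
{"fn": "arm_command", "kwargs": {"increments": "1 0 0 0 0; 1 0 0 0 0; 1 0 0 0 0; 1 0 0 0 0; 1 0 0 0 0; 1 0 0 0 0; 1 0 0 0 0; 0.5 0 0 0 0; 0 0 0 0 0; 0 0 0 0 0"}}

```text
time_s: 14.0
tcp_pos: [0.6167, -0.0622, 0.1718]
eef_rot: [-0.0, 0.996, 0.085, -0.0]
wrist_force: [0.2, -0.1, 0.1]
opening: -0.0
grip_force: 0.0
```

Call:
{"fn": "arm_command", "kwargs": {"increments": "0.5 0 0 0 0; 0.5 0 0 0 0; 0.3 0 0 0 0; 0.2 0 0 0 0; 0 0 0 0 0; 0 0 0 0 0"}}

```text
time_s: 14.6
tcp_pos: [0.6317, -0.0597, 0.172]
eef_rot: [-0.0, 0.996, 0.085, 0.0]
wrist_force: [0.6, -0.0, 0.1]
opening: 0.0002
grip_force: 0.0
```

```bash
python3 - <<'E'
from cell import snapshot
import cv2,numpy as np
a=snapshot("side")[120:320,240:440];b=snapshot("scene")[130:330,210:410]
cv2.imwrite("pics/c1.png",cv2.resize(np.hstack([a,b])[:,:,::-1],None,fx=2,fy=2,interpolation=cv2.INTER_CUBIC))
E
```

```text
(no output)
```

View pics/c1.png

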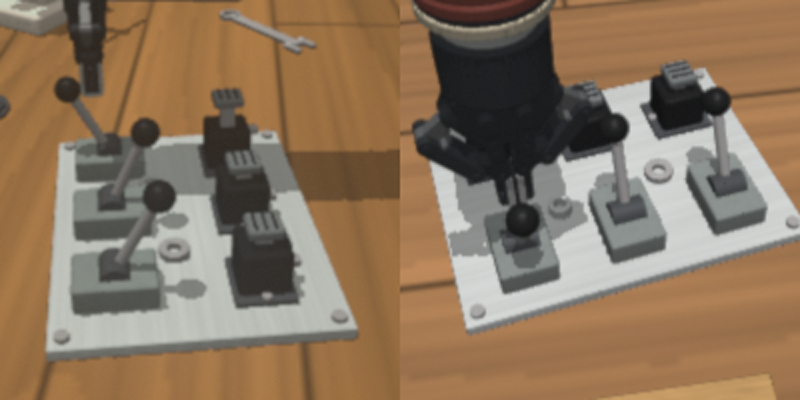

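The composite shows the right lever over on the far side (ball at side-crop (68,90)). The left and middle pads are down and the right pad is up. I nudge the lever on to its stop, watching the force.

Call:
{"fn": "arm_command", "kwargs": {"increments": "0.3 0 0 0 0; 0 0 0 0 0; 0 0 0 0 0"}}

```text
time_s: 15.0
tcp_pos: [0.6341, -0.0594, 0.1718]
eef_rot: [0.0, 0.996, 0.085, -0.001]
wrist_force: [-3.9, -0.1, 1.3]
opening: -0.0001
grip_force: 2.1
```

Call:
{"fn": "arm_command", "kwargs": {"increments": "0.2 0 0 0 0; 0 0 0 0 0; 0 0 0 0 0"}}

```text
time_s: 15.3
tcp_pos: [0.6347, -0.0593, 0.1716]
eef_rot: [0.0, 0.996, 0.084, -0.002]
wrist_force: [-12.5, -1.2, 5.7]
opening: 0.0001
grip_force: 6.1
```

The lever is at its stop (12 N). I back off and rise clear.

Call:
{"fn": "arm_command", "kwargs": {"increments": "-1 0 0 0 0; -1.5 0 0 0 0; 0 0 -2 0 0; 0 0 -3 0 0; 0 0 -3 0 0; 0 0 -3 0 0; 0 0 0 0 0; 0 0 0 0 0"}}

```text
time_s: 16.1
tcp_pos: [0.6122, -0.063, 0.2826]
eef_rot: [0.0, 0.996, 0.085, 0.001]
wrist_force: [-0.2, -0.3, -1.5]
opening: 0.0
grip_force: 0.0
```

```bash
python3 - <<'E'
from cell import snapshot
import cv2,numpy as np
a=snapshot("side")[120:320,240:440];b=snapshot("scene")[130:330,210:410]
cv2.imwrite("pics/c2.png",cv2.resize(np.hstack([a,b])[:,:,::-1],None,fx=2,fy=2,interpolation=cv2.INTER_CUBIC))
E
```

```text
(no output)
```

View pics/c2.png

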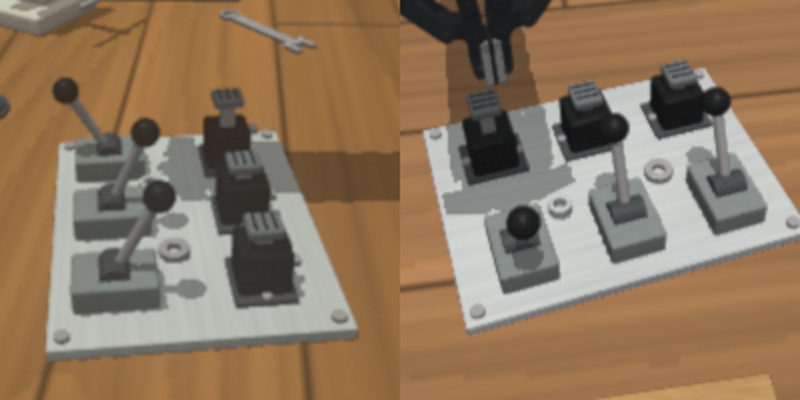

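The left and middle pads are down. The right pad is up with its lever over at the far side (ball at (66,90)). The other two levers are unchanged and the gripper is clear.

```bash
python3 -c "
from cell import ticket;print(ticket.close_job())"
```

```text
the job is handed in; nothing more can be done
None
```

The job is handed in: the left and middle latches clicked in, the right one was too stiff (no click at 14 N) and came back up, its tally lever is swung over to the far-side stop, the other two levers are untouched, and the gripper is clear. The hand-in call did not return a verdict.

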